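Close the pricking jig over a walnut tag and mark its middle

TASK

Mark the middle of the walnut tag for drilling: lay the tag flat in the nest of the pricking jig, lower the guide plate over both dowel pins until it sits flush on the rails, and let go. Then press the red plunger fully down to its stop so that its point marks the wood, and let it spring back up. Leave the jig closed with the tag inside, and do not disturb the bottle, the glue pot or the white spool that stand behind the work.

Things in the scene. Friction and masses are not known exactly. Their poses are not given: they have to be found in the camera images.
- jig_base: The pricking jig, stuck to the desk: plywood board 84 x 176 x 16 mm (local x, y, z). Origin: centre of its underside, on the desk; z up. Across each end of its long y axis lies a dark wood rail, 64 (x) x 44.5 mm (y), top 30 mm above the desk, with one upright dowel pin. The closed guide plate rests on the rails, its underside 30 mm above the desk, its y axis along the jig's.
- nest (a point): Middle of the nest floor, 16 mm above the desk, between the rails. The nest is 81 mm long (jig y, rail to rail, rails 14 mm above the floor) and 45 mm wide (jig x, between four brass corner stops 9 x 16.5 mm, 6 mm high). A 48 mm gap between the two stops of each long side, centred on the nest, leaves room for fingers. The tag goes here.
- pin_a (a point): Tip of the steel dowel pin at jig x = 0, y = +58 mm: 46 mm above the desk. Pin 8 mm in diameter, 16 mm tall above its rail, the last 4 mm tapered.
- pin_b (a point): Tip of the other dowel pin, alike, at jig x = 0, y = -58 mm.
- tag: Loose walnut tag blank, dark wood, 40 x 76 x 12 mm (local x, y, z), 20 to 45 g, with a thin pale cross marked on its middle. Origin: centre of its underside; z up. It starts flat on the green cutting mat (2 mm thick). In the nest its long y side lies along the jig's y axis, either end first.
- guide_plate: Loose aluminium guide plate 64 x 150 x 10 mm (local x, y, z), 0.25 to 0.45 kg in all. Origin: centre of its underside; z up. Two chamfered 9.5 mm through holes at x = 0, y = +58 and -58 mm take the dowel pins (fits either way round). A black block and the red plunger stand on its middle. It starts flat on the desk beside the jig. Closed, it clears the tag by 2 mm.
- grip_block (a point): Middle of the black block on the guide plate, by which it is picked up, 32 mm above the plate's underside. The block is 34 mm (plate x) by 40 mm (plate y) and reaches from 10 to 42 mm above the underside.
- plunger_top (a point): Middle of the top of the red plunger head, 26 mm in diameter, on the guide plate: 61 mm above the plate's underside when up (91 mm above the desk when the jig is closed). A brass stop collar lies 9 mm below the head.
- plunger (a joint): Travel of the red plunger in m: 0 = up (held by its spring), 0.009 = fully down, its head on the brass collar. The spring takes 3 N to start and 9 N at the stop, and pushes the plunger back up by itself.
- thinner_bottle: Bystander: brown bottle with a white cap, 59 mm in diameter, 198 mm tall, farther back on the desk. Origin: centre of its base.
- glue_pot: Bystander: small pot with a blue lid, 47 mm in diameter, 70 mm tall, farther back on the desk. Origin: centre of its base.
- spool_white: Bystander: white spool with cream thread, 35 mm in diameter, 44 mm tall, farther back on the desk. Origin: centre of its base.
Mind the look-alikes: they are no part of the job. What is shaped like the tag but yellow is not meant.

How it is judged:
By the outcome, as a careful person would: the job done as asked, in the order asked, and still so for the second after the job is handed in, with the robot touching nothing.
It also fails if it takes over 72 s, if anything falls off the work surface, if the arm or the gripper's body presses on something with over 40 N, if the wrist force passes 120 N, or if a joint passes its speed limit or range.

ROBOT

A 6-joint arm with a two-finger parallel gripper is mounted at the origin on a cart in front of the work surface, level with it; the furniture and walls round the work are solid. World frame = base frame: x ahead of the robot, y to its left, z up, the work surface at z = 0. Lengths are in mm, angles in rad, forces in N, time in s.
With the tool pointing down it reaches from about 275 to 1000 mm from the base axis. Payload 8.4 kg.
Tool frame: the origin (TCP) lies between the finger pads; the fingertips stand r.nose_length ahead of it and the grasp point (between the pads) lies 8 mm behind it (r.nose_length is the distance from the TCP to the fingertips, in mm); y points along the fingers, x is the direction in which the jaws open and shut, and the axes are right-handed (so a half turn about y gives the same grasp; the last joint's range is limited). The gripper opens to 85 mm and grips with 20 to 120 N. Pads are 22 mm wide; open, the fingers measure 114 mm over their backs; the gripper's body (76 mm by 85 mm) begins 54 mm behind the grasp point. The pads swing forward as they close: fully open they stand 13 mm farther back than shut.
Start: joints at [1.254, 0.353, 1.633, -0, 1.155, -0.002], TCP at [193.515, 594.289, 242.281] pointing down, gripper open.
Joint ranges: [-2.63, 2.63], [-0.92, 2.1], [0.06, 2.66], [-1.3, 4.44], [0, 2.69], [-3.02, 3.02]. Speed limits (rad/s): [2.22, 2.22, 2.79, 3.14, 3.14, 3.14].

INTERFACE

Orientations are given as [roll, pitch, yaw] about the fixed x, y, z axes, in that order (R = Rz(yaw) Ry(pitch) Rx(roll)).
In Python, from rig import r, cams, order gives the robot as it stands. The module is installed in compiled form; this text tells all that it offers.
- The arm moves only by the shell command python3 -m crank 'ROWS' [FORCE]. ROWS is JSON, a list of rows, each a list of 7 numbers: the turn, a rotation vector about the tool's x, y, z in degrees, then the shift along the tool's x, y, z in cm, then the opening, from -1 (shut) to 1 (fully open). A call has exactly 10 rows; each row shifts and turns the pose as measured when the row begins, along the tool's axes as they then stand; what a row does not reach is not made up. A row lasts 1/12 s, in which the tool goes at most 41.7 mm and 7.16 degrees, less where a joint would pass 70% of its speed; a pose out of reach is approached as far as the arm can. A call with a gripper value outside its range is refused whole. The fingers move at their own pace and stop on an object; FORCE is the grip in N (left out, the last holds). Time passes only in rows, so rows that do not move let the fingers close, or fill a call up. It gives the time, the measured TCP pose, the force and the opening at its end, in the units of the state.
- r.sense(): the state, without advancing time (a new reading comes with each control period).
- cams.grab_frame(name): name is "scene" or "side" or "wrist"; returns the picture (400x640x3 uint8, blue, green, red); there is no depth.
- cams.camera_info(name): a dict with "intrinsics" (3x3 intrinsics, pixels), "view" (4x4, takes a point from world to camera coordinates); the wrist camera has in their place "hand_eye" (4x4, takes a point from camera to tool coordinates, whose origin is the TCP and whose axes are the tool frame's). Camera axes: x right, y up, looking along -z (the intrinsics and any distortion apply to the point x, -y, -z); pixel columns grow to the right and rows downward; lengths in mm; the calibration is good to about 2 mm. A picture is of the moment at which its call begins: read the wrist's pose just before it. camera_info takes no time and is no camera call.
- order.sign_off(): hands the job in, once; it reports no verdict.
The state is a dict: "clock": time; "qpos": joint angles; "qvel": joint speeds; "joint_efforts": joint torques, N m; "eef_pos": TCP position; "tcp_rot": TCP orientation; "contact_force": force on the tool from outside, world axes, zero at the start; "wrist_torque": the same for the moment, N m; "opening": opening from 0.0 (shut) to 1.0 (fully open).
Only numpy, scipy, OpenCV 4.12 (cv2) and the standard library are available. Lean on these libraries where they do the work, as an engineer would, in place of code of your own. Each camera call takes 0.05 s, during which the arm holds its last target.

## Working session

There is one attempt and no reset: what is moved stays moved. The work goes in short steps, Python scripts to look and compute and a shell command to move; the robot and the scene stay as the last step left them, time stands still between calls to the robot, and variables do not carry over. Pictures are saved under pics/ and viewed, and the job is handed in when it is done.

```bash
mkdir -p pics; ls; python3 - <<'E'
from rig import r,cams,order
import cv2
s=r.sense();print(s, r.nose_length)
for n in ["scene","side","wrist"]:
    im=cams.grab_frame(n);cv2.imwrite(f"pics/{n}0.png",im)
    print(n,cams.camera_info(n))
E
```

```text
pics
{'clock': 0.0, 'qpos': array([ 1.25357919e+00,  3.53652161e-01,  1.63412709e+00, -6.02960602e-06,
        1.15518345e+00, -2.37194157e-03]), 'qvel': array([ 0.00075264,  0.00062668,  0.00024846, -0.00072101, -0.00028612,
        0.00110836]), 'joint_efforts': array([-2.36586551e-03, -6.05241680e+01, -3.42067230e+01, -1.96242017e-04,
        9.30967683e-03, -6.60091757e-06]), 'eef_pos': array([193.3875275 , 593.85359074, 241.56217065]), 'tcp_rot': array([-1.57079859e+00,  1.37005610e-03,  1.25595357e+00]), 'contact_force': array([ 0.50330278,  0.30965806, -0.76381871]), 'wrist_torque': array([-0.00161795, -0.04130347,  0.02689523]), 'opening': 0.9995803015114999} 11.0
scene {'intrinsics': array([[474.7588127 ,   0.        , 320.8626205 ],
       [  0.        , 474.7588127 , 197.97091413],
       [  0.        ,   0.        ,   1.        ]]), 'view': array([[-8.53865749e-01, -5.20486455e-01,  2.67083172e-03,
         4.78668731e+02],
       [ 4.04698432e-01, -6.60669463e-01,  6.32246028e-01,
        -3.10538985e+02],
       [-3.27310957e-01,  5.40934109e-01,  7.74763078e-01,
      
[... 461 characters left out ...]
      [-8.60172184e-03,  8.86294181e-01,  4.63042800e-01,
        -1.34470548e+03],
       [ 0.00000000e+00,  0.00000000e+00,  0.00000000e+00,
         1.00000000e+00]])}
wrist {'intrinsics': array([[290.1814312 ,   0.        , 318.81508884],
       [  0.        , 290.1814312 , 204.270947  ],
       [  0.        ,   0.        ,   1.        ]]), 'hand_eye': array([[ 9.99998599e-01,  1.62861082e-03,  3.88008417e-04,
        -9.95747274e-02],
       [-1.39315933e-04,  3.11902626e-01, -9.50114063e-01,
        -1.32094851e+02],
       [-1.66838689e-03,  9.50112677e-01,  3.11902415e-01,
         7.93208649e+01],
       [ 0.00000000e+00,  0.00000000e+00,  0.00000000e+00,
         1.00000000e+00]])}
```

View pics/scene0.png

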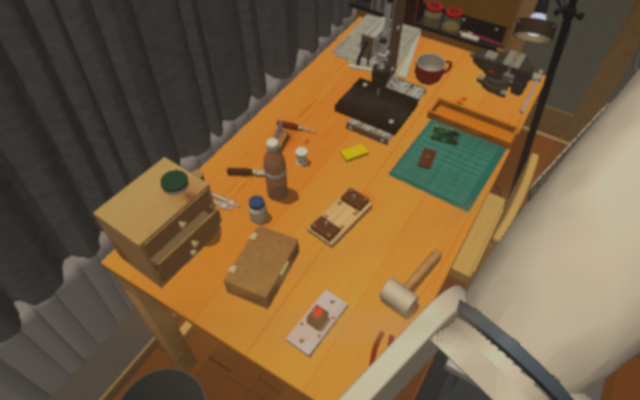

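View pics/side0.png

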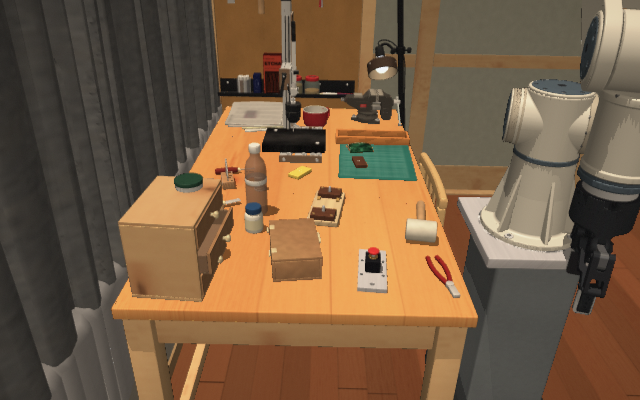

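View pics/wrist0.png

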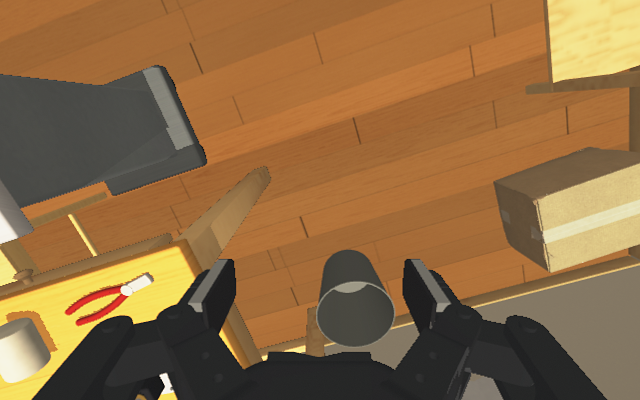

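```bash
cat > h.py <<'E'
import numpy as np, cv2
from rig import r,cams,order
from scipy.spatial.transform import Rotation as Ro
def toolpose(s=None):
    s=s or r.sense()
    T=np.eye(4);T[:3,:3]=Ro.from_euler('xyz',s['tcp_rot']).as_matrix();T[:3,3]=s['eef_pos'];return T
def c2w(n,T=None):
    i=cams.camera_info(n)
    if n=='wrist': return i['intrinsics'],(toolpose() if T is None else T)@i['hand_eye']
    return i['intrinsics'],np.linalg.inv(i['view'])
def px2w(n,u,v,z,T=None):
    K,C=c2w(n,T)
    d=np.linalg.inv(K)@[u,v,1.]; d=C[:3,:3]@[d[0],-d[1],-d[2]]
    o=C[:3,3]; return o+d*(z-o[2])/d[2]
def w2px(n,p,T=None):
    K,C=c2w(n,T); q=np.linalg.inv(C)@[*p,1.]
    q=K@[q[0],-q[1],-q[2]]; return q[:2]/q[2]
def grab(n,f):
    T=toolpose(); im=cams.grab_frame(n); cv2.imwrite(f'pics/{f}.png',im); np.save(f'pics/{f}.npy',T); return im,T
E
python3 - <<'E'
from h import *
S=cv2.imread('pics/side0.png');C=cv2.imread('pics/scene0.png')
def crop(im,x,y,w,h,k,o): cv2.imwrite(o,cv2.resize(im[y:y+h,x:x+w],None,fx=k,fy=k,interpolation=cv2.INTER_CUBIC))
crop(S,290,130,130,170,4.5,'pics/sc.png') if 0 else None
a=S[140:300,290:410]; b=C[120:360,280:480]
cv2.imwrite('pics/cs.png',cv2.resize(a,None,fx=3.7,fy=3.7,interpolation=2))
cv2.imwrite('pics/cc.png',cv2.resize(b,None,fx=2.5,fy=2.5,interpolation=2))
for n,u,v,z in [('side',373,250,70),('scene',318,313,61),('side',327,207,30),('scene',341,215,30),('side',360,162,14),('scene',427,158,14)]: print(n,u,v,px2w(n,u,v,z).round(1))
E
```

```text
side 373 250 [438.3 240.5  70. ]
scene 318 313 [429.  228.2  61. ]
side 327 207 [537.3 -22.3  30. ]
scene 341 215 [529.7 -49.8  30. ]
side 360 162 [ 426.5 -363.4   14. ]
scene 427 158 [ 424.7 -373.4   14. ]
```

View pics/cs.png

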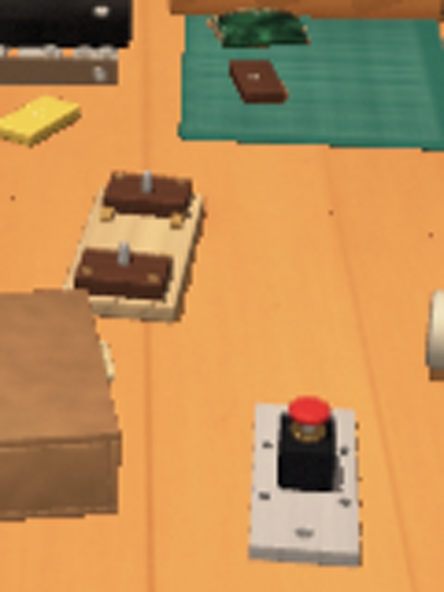

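View pics/cc.png

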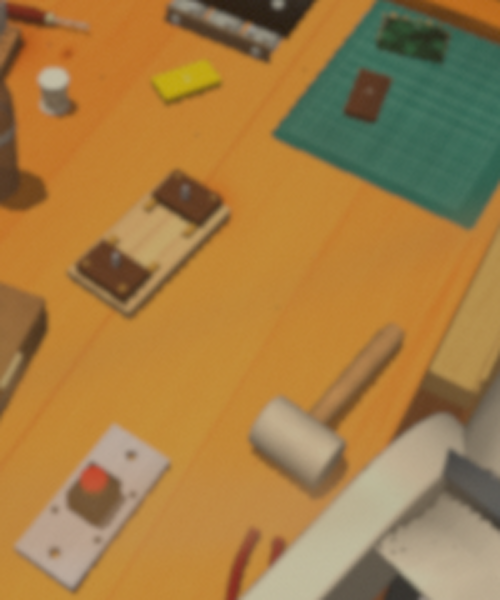

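```bash
python3 - <<'E'
from h import *
def sc(x,y):return ('scene',x/2.5+280,y/2.5+120)
def sd(x,y):return ('side',x/3.7+290,y/3.7+140)
for l,c,z in [('pinA',sc(115,254),46),('pinB',sc(185,187),46),('pinA',sd(122,242),46),('pinB',sd(147,173),46),
 ('hole1',sc(131,455),10),('hole2',sc(54,552),10),('hole2',sd(304,533),10),('pl',sd(309,408),61),('pl',sc(96,478),61),
 ('tagc',sd(255,76),14),('tagc',sc(369,92),14),('tag tl',sc(361,69),14),('tr',sc(391,74),14),('bl',sc(346,96),14),('br',sc(377,122),2),
 ('mat',sc(275,133),2)]:
  print(l,c[0],px2w(*c,z).round(1))
for n,u,v in [('side',255,150),('side',288,190),('side',255,205),('scene',258,202),('scene',302,151),('side',253,147)]: print(n,u,v,px2w(n,u,v,0).round())
E
```

```text
pinA scene [546.1  -1.   46. ]
pinB scene [ 528.1 -115.2   46. ]
pinA side [548.5  -1.7  46. ]
pinB side [ 529.7 -112.5   46. ]
hole1 scene [427.8 166.6  10. ]
hole2 scene [438.1 282.2  10. ]
hole2 side [439.7 283.2  10. ]
pl side [435.5 228.   61. ]
pl scene [430.4 224.1  61. ]
tagc side [ 429.4 -375.3   14. ]
tagc scene [ 425.1 -378.9   14. ]
tag tl scene [ 448.5 -409.3   14. ]
tr scene [ 414.7 -420.2   14. ]
bl scene [ 445.5 -358.8   14. ]
br scene [ 400.8 -350.8    2. ]
mat scene [ 494.2 -273.3    2. ]
side 255 150 [ 790. -482.    0.]
side 288 190 [ 653. -177.    0.]
side 255 205 [740. -80.   0.]
scene 258 202 [756.  10.   0.]
scene 302 151 [ 760. -218.   -0.]
side 253 147 [ 800. -510.    0.]
```

```bash
cat >> h.py <<'E'
def plan(x,y,z,yawdeg,n=10):
    """suggest n rows from current pose, world-linear"""
    T=toolpose(); R=T[:3,:3]; yaw=np.arctan2(R[1,0],R[0,0])
    # desired rot: Rz(yaw)Rx(-90)
    Rd=Ro.from_euler('xyz',[-np.pi/2,0,np.radians(yawdeg)]).as_matrix()
    rv=Ro.from_matrix(R.T@Rd).as_rotvec(degrees=True)
    d=np.array([x,y,z])-T[:3,3]
    print('pose',T[:3,3].round(1),'yaw',np.degrees(yaw).round(2),'d',d.round(1),'turn',rv.round(2),'per row mm',np.linalg.norm(d)/n)
    for i in range(n):
        Rc=R@Ro.from_rotvec(rv*i/n,degrees=True).as_matrix()
        print((rv/n).round(2),(Rc.T@d/n/10).round(2))
E
python3 -c "
from h import *
plan(433,190,200,-5,12)"
```

```text
pose [193.4 593.9 241.7] yaw 71.96 d [ 239.6 -403.9  -41.7] turn [ 4.000e-02  7.696e+01 -5.000e-02] per row mm 39.29214908649145
[ 0.    6.41 -0.  ] [-2.58  0.35 -2.94]
[ 0.    6.41 -0.  ] [-2.24  0.35 -3.21]
[ 0.    6.41 -0.  ] [-1.86  0.35 -3.44]
[ 0.    6.41 -0.  ] [-1.47  0.35 -3.63]
[ 0.    6.41 -0.  ] [-1.05  0.35 -3.77]
[ 0.    6.41 -0.  ] [-0.63  0.35 -3.86]
[ 0.    6.41 -0.  ] [-0.19  0.35 -3.91]
[ 0.    6.41 -0.  ] [ 0.25  0.35 -3.91]
[ 0.    6.41 -0.  ] [ 0.68  0.35 -3.85]
[ 0.    6.41 -0.  ] [ 1.11  0.35 -3.75]
[ 0.    6.41 -0.  ] [ 1.52  0.35 -3.61]
[ 0.    6.41 -0.  ] [ 1.91  0.35 -3.41]
```

```bash
python3 -m crank '[[0,6.4,0,-2.6,0.35,-2.9,1],[0,6.4,0,-2.2,0.35,-3.2,1],[0,6.4,0,-1.9,0.35,-3.4,1],[0,6.4,0,-1.5,0.35,-3.6,1],[0,6.4,0,-1.0,0.35,-3.8,1],[0,6.4,0,-0.6,0.35,-3.9,1],[0,6.4,0,-0.2,0.35,-3.9,1],[0,6.4,0,0.25,0.35,-3.9,1],[0,6.4,0,0.7,0.35,-3.8,1],[0,6.4,0,1.1,0.35,-3.7,1]]'; python3 -c "
from h import *
plan(433,190,200,-5,10)"
```

```text
clock: 0.98
eef_pos: [389.8, 248.1, 203.3]
tcp_rot: [-1.568, 0.0, 0.101]
contact_force: [0.6, 0.5, 0.3]
opening: 1.002
pose [389.8 248.1 203.3] yaw 5.78 d [ 43.2 -58.1  -3.3] turn [-0.14 10.78 -0.02] per row mm 7.244681877584561
[-0.01  1.08 -0.  ] [ 0.37  0.03 -0.62]
[-0.01  1.08 -0.  ] [ 0.38  0.03 -0.61]
[-0.01  1.08 -0.  ] [ 0.39  0.03 -0.61]
[-0.01  1.08 -0.  ] [ 0.41  0.03 -0.6 ]
[-0.01  1.08 -0.  ] [ 0.42  0.03 -0.59]
[-0.01  1.08 -0.  ] [ 0.43  0.03 -0.58]
[-0.01  1.08 -0.  ] [ 0.44  0.03 -0.58]
[-0.01  1.08 -0.  ] [ 0.45  0.03 -0.57]
[-0.01  1.08 -0.  ] [ 0.46  0.03 -0.56]
[-0.01  1.08 -0.  ] [ 0.47  0.03 -0.55]
```

```bash
python3 -m crank '[[0,5.4,0,1.8,0,-3.0,1],[0,5.4,0,2.2,0,-2.9,1],[0,0,0,0,0,0,1],[0,0,0,0,0,0,1],[0,0,0,0,0,0,1],[0,0,0,0,0,0,1],[0,0,0,0,0,0,1],[0,0,0,0,0,0,1],[0,0,0,0,0,0,1],[0,0,0,0,0,0,1]]'; python3 -c "
from h import *
im,T=grab('wrist','plate1');print(T[:3,3])
s=r.sense();print(s['qvel'])
cv2.imwrite('pics/plate1z.png',cv2.resize(im[0:330,180:460],None,fx=1.8,fy=1.8,interpolation=2))"
```

```text
clock: 1.82
eef_pos: [433.9, 183.8, 201.9]
tcp_rot: [-1.57, 0.002, -0.105]
contact_force: [-0.1, 0.2, -0.2]
opening: 0.993
[433.90290428 183.77215567 201.92180177]
[-0.00804323 -0.00089233 -0.00050233 -0.00309154 -0.00043011 -0.0007011 ]
```

View pics/plate1.png

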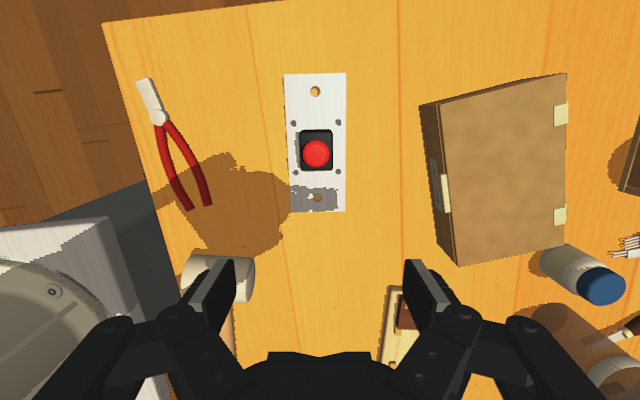

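```bash
python3 - <<'E'
from h import *
im=cv2.imread('pics/plate1.png');T=np.load('pics/plate1.npy')
cv2.imwrite('pics/p1z.png',cv2.resize(im[60:225,260:370],None,fx=3.6,fy=3.6,interpolation=cv2.INTER_NEAREST))
for u,v,z in [(315,91,10),(317.5,197.5,10),(316,153.5,61),(284,73.5,10),(346,73,10),(345.5,212,10),(291.5,212,10)]:
  print(px2w('wrist',u,v,z,T).round(1))
E
```

```text
[440.5 281.4  10. ]
[430.7 165.9  10. ]
[435.8 224.1  61. ]
[410.8 301.4  10. ]
[474.  295.1  10. ]
[461.7 144.6  10. ]
[398.1 151.3  10. ]
```

View pics/p1z.png

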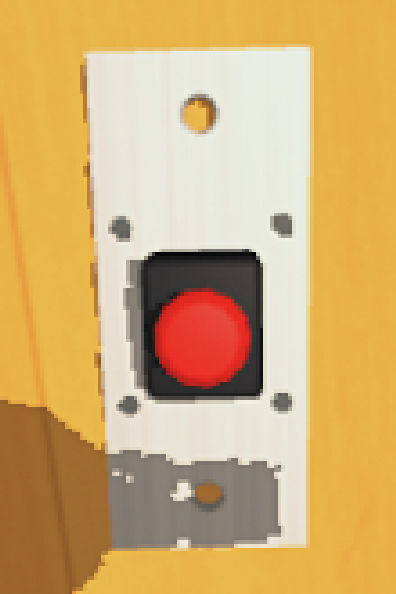

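```bash
python3 -c "
from h import *
plan(538,-97,200,-9,8)"
```

```text
pose [433.9 183.8 201.9] yaw -6.0 d [ 104.1 -280.8   -1.9] turn [-0.02  3.   -0.13] per row mm 37.430195413708056
[-0.    0.37 -0.02] [ 1.66  0.02 -3.35]
[-0.    0.37 -0.02] [ 1.68  0.02 -3.34]
[-0.    0.37 -0.02] [ 1.7   0.02 -3.33]
[-0.    0.37 -0.02] [ 1.73  0.02 -3.32]
[-0.    0.37 -0.02] [ 1.75  0.02 -3.31]
[-0.    0.37 -0.02] [ 1.77  0.02 -3.3 ]
[-0.    0.37 -0.02] [ 1.79  0.02 -3.29]
[-0.    0.37 -0.02] [ 1.81  0.02 -3.27]
```

```bash
python3 -m crank '[[0,0.4,0,1.7,0,-3.35,1],[0,0.4,0,1.7,0,-3.35,1],[0,0.4,0,1.7,0,-3.35,1],[0,0.4,0,1.7,0,-3.35,1],[0,0.4,0,1.75,0,-3.35,1],[0,0.4,0,1.75,0,-3.3,1],[0,0.4,0,1.75,0,-3.3,1],[0,0.2,0,1.75,0,-3.3,1],[0,0,0,0,0,0,1],[0,0,0,0,0,0,1]]'; python3 -c "
from h import *
im,T=grab('wrist','jig1');print(T[:3,3])
cv2.imwrite('pics/jig1z.png',cv2.resize(im[50:300,220:440],None,fx=2.4,fy=2.4,interpolation=cv2.INTER_NEAREST))
plan(427,-400,160,-10,10)"
```

```text
clock: 2.7
eef_pos: [542.9, -106.4, 202.1]
tcp_rot: [-1.569, -0.002, -0.147]
contact_force: [-0.4, 0.3, 0.0]
opening: 0.996
[ 542.88466873 -106.41145567  202.10404319]
pose [ 543.  -106.2  202.2] yaw -8.35 d [-116.  -293.8  -42.2] turn [-0.07  1.65  0.15] per row mm 31.8702476295245
[-0.01  0.17  0.01] [-0.72  0.42 -3.08]
[-0.01  0.17  0.01] [-0.71  0.42 -3.08]
[-0.01  0.17  0.01] [-0.7   0.42 -3.08]
[-0.01  0.17  0.01] [-0.7   0.42 -3.08]
[-0.01  0.17  0.01] [-0.69  0.42 -3.08]
[-0.01  0.17  0.01] [-0.68  0.42 -3.09]
[-0.01  0.17  0.01] [-0.67  0.42 -3.09]
[-0.01  0.17  0.01] [-0.66  0.42 -3.09]
[-0.01  0.17  0.01] [-0.65  0.42 -3.09]
[-0.01  0.17  0.01] [-0.64  0.42 -3.09]
```

View pics/jig1z.png

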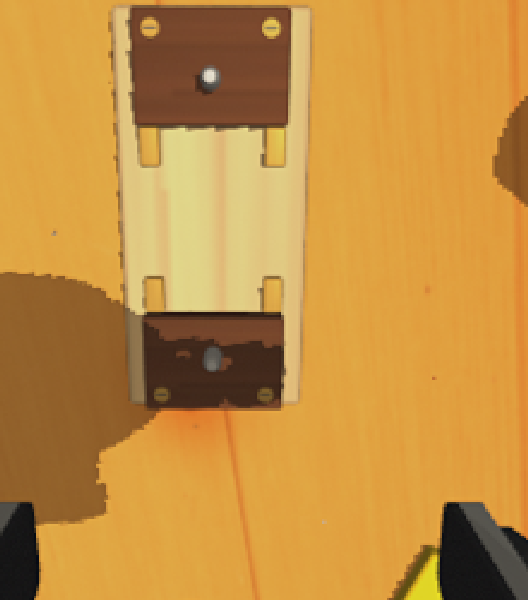

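```bash
python3 - <<'E'
from h import *
T=np.load('pics/jig1.npy')
def f(x,y,z): return px2w('wrist',x/2.4+220-.3,y/2.4+50-.3,z,T)
def pr(l,ps):
  m=np.mean([f(*p) for p in ps],0); print(l,m.round(1)); return m
a=pr('pinA',[(210,74,46)]);b=pr('pinB',[(212.5,353,46)])
print('mid',(a+b)/2,np.linalg.norm(a-b),np.degrees(np.arctan2(-(a-b)[0],(a-b)[1])))
sa=[(150,27,30),(271,28,30)];sb=[(162,395,30),(265,395,30)]
a=pr('sA',sa);b=pr('sB',sb);print('mid',(a+b)/2,np.linalg.norm(a-b),np.degrees(np.arctan2(-(a-b)[0],(a-b)[1])))
a=pr('ra',[(131,8,30),(291,9,30)]);b=pr('rb',[(283,407,30),(147,407,30)])
print('mid',(a+b)/2,np.linalg.norm(a-b),np.degrees(np.arctan2(-(a-b)[0],(a-b)[1])))
a=pr('ia',[(132,125,30),(289,125,30)]);b=pr('ib',[(285,314,30),(146,314,30)])
print('mid',(a+b)/2,np.linalg.norm(a-b),np.degrees(np.arctan2(-(a-b)[0],(a-b)[1])))
E
python3 -m crank '[[0,0,0,-0.7,0.4,-3.1,1],[0,0,0,-0.7,0.4,-3.1,1],[0,0,0,-0.7,0.4,-3.1,1],[0,0,0,-0.7,0.4,-3.1,1],[0,0,0,-0.7,0.4,-3.1,1],[0,0,0,-0.7,0.4,-3.1,1],[0,0,0,-0.7,0.4,-3.1,1],[0,0,0,-0.7,0.4,-3.1,1],[0,0,0,-0.7,0.4,-3.1,1],[0,0,0,0,0,0,1]]'; python3 -c "
from h import *
im,T=grab('wrist','tag1');print(T[:3,3])
"
```

```text
pinA [548.8  -1.2  46. ]
pinB [ 532.1 -111.1   46. ]
mid [540.42680125 -56.13919432  46.        ] 111.23663716220223 -8.651614003586545
sA [551.4  17.1  30. ]
sB [ 528.  -135.9   30. ]
mid [539.70883354 -59.41988841  30.        ] 154.76973828120762 -8.680457123848408
ra [552.7  23.7  30. ]
rb [ 527.8 -141.9   30. ]
mid [540.22496806 -59.0934807   30.        ] 167.50076586241076 -8.544643757940026
ia [545.6 -18.9  30. ]
ib [535. -98.  30.]
mid [540.29966766 -58.41957726  30.        ] 79.80421375639165 -7.588504264288577
clock: 3.58
eef_pos: [440.8, -368.9, 164.4]
tcp_rot: [-1.567, -0.004, -0.124]
contact_force: [-0.1, 0.2, 0.9]
opening: 0.998
[ 440.79492816 -368.94778591  164.42782365]
```

View pics/tag1.png

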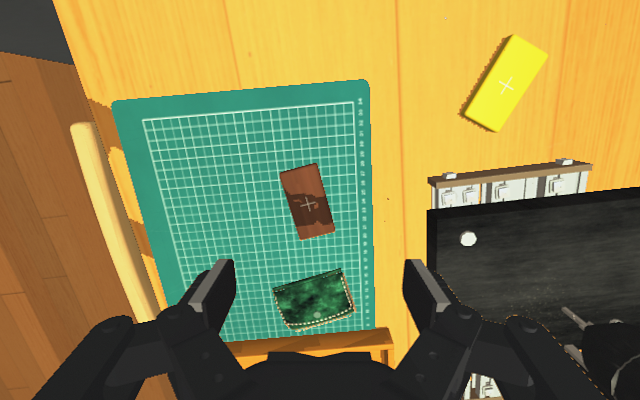

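```bash
python3 - <<'E'
from h import *
im=cv2.imread('pics/tag1.png')
cv2.imwrite('pics/tag1z.png',cv2.resize(im[150:250,265:350],None,fx=6,fy=6,interpolation=cv2.INTER_NEAREST))
E
```

```text
(no output)
```

View pics/tag1z.png

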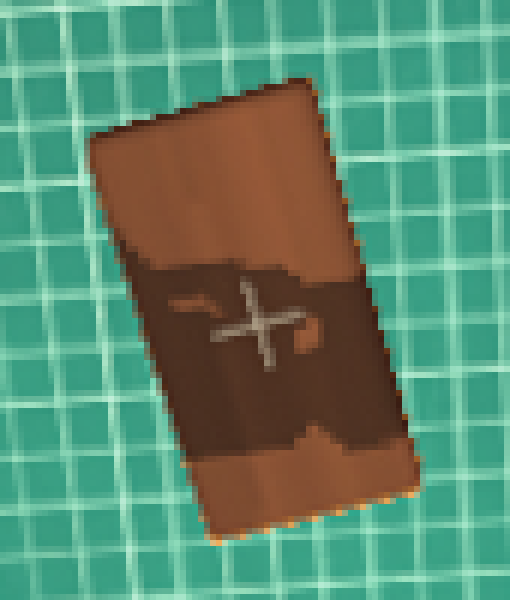

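```bash
python3 - <<'E'
from h import *
T=np.load('pics/tag1.npy')
def f(x,y,z=14): return px2w('wrist',x/6+265-.4,y/6+150-.4,z,T)
c=f(258,325);tl,tr,bl,br=f(92,138),f(313,87),f(213,540),f(418,490)
print(c,(tl+tr+bl+br)/4,np.linalg.norm(tl-tr),np.linalg.norm(tl-bl))
for a,b in ((tl,bl),(tr,br)): d=a-b; print(np.degrees(np.arctan2(-d[0],d[1])))
d=tr-tl;print(np.degrees(np.arctan2(d[1],d[0])))
d=br-bl;print(np.degrees(np.arctan2(d[1],d[0])))
m=(c+(tl+tr+bl+br)/4)/2
plan(m[0],m[1],70,8,6)
E
```

```text
[ 429.13822398 -379.2526516    14.        ] [ 429.67434935 -378.66934527   14.        ] 37.400526869910806 74.83952385733922
7.1282077106959525
7.21956163846477
5.836756987357003
7.572873264520145
pose [ 441.3 -366.9  164.6] yaw -7.12 d [-11.9 -12.1 -94.6] turn [ -0.28 -15.12   0.26] per row mm 16.01143505622234
[-0.05 -2.52  0.04] [-0.18  1.57 -0.23]
[-0.05 -2.52  0.04] [-0.19  1.57 -0.22]
[-0.05 -2.52  0.04] [-0.2   1.57 -0.21]
[-0.05 -2.52  0.04] [-0.2   1.58 -0.2 ]
[-0.05 -2.52  0.04] [-0.21  1.58 -0.19]
[-0.05 -2.52  0.04] [-0.22  1.58 -0.18]
```

```bash
python3 -m crank '[[0,-2.4,0,-0.2,1.6,-0.2,1],[0,-2.4,0,-0.2,1.6,-0.2,1],[0,-2.4,0,-0.2,1.6,-0.2,1],[0,-2.4,0,-0.2,1.6,-0.2,1],[0,-2.4,0,-0.2,1.6,-0.2,1],[0,-2.4,0,-0.2,1.6,-0.2,1],[0,0,0,0,0,0,1],[0,0,0,0,0,0,1],[0,0,0,0,0,0,1],[0,0,0,0,0,0,1]]'; python3 -c "
from h import *
plan(429.4,-379,15,7.1,5)
"
```

```text
clock: 4.47
eef_pos: [437.1, -362.2, 69.0]
tcp_rot: [-1.564, -0.008, 0.148]
contact_force: [-0.0, -0.2, 0.1]
opening: 1.001
pose [ 437.1 -362.2   69. ] yaw 8.51 d [ -7.7 -16.8 -54. ] turn [-0.38  1.41  0.47] per row mm 11.421950114013828
[-0.08  0.28  0.09] [-0.21  1.08 -0.32]
[-0.08  0.28  0.09] [-0.21  1.08 -0.32]
[-0.08  0.28  0.09] [-0.2   1.08 -0.31]
[-0.08  0.28  0.09] [-0.2   1.08 -0.31]
[-0.08  0.28  0.09] [-0.2   1.08 -0.31]
```

```bash
python3 -m crank '[[0,0.3,0,-0.4,0.2,-0.8,1],[0,0.3,0,-0.3,0.8,-0.6,1],[0,0.3,0,-0.1,0.9,-0.2,1],[-0.1,0.3,0.1,0,0.9,0,1],[-0.1,0.2,0.1,0,0.9,0,1],[-0.1,0,0.1,0,0.5,0,1],[-0.1,0,0.1,0,0,0,1],[0,0,0,0,0,0,1],[0,0,0,0,0,0,1],[0,0,0,0,0,0,1]]'; python3 -c "
from h import *
plan(429.4,-379,15,7.1,1)
im,T=grab('wrist','tag2')
"
```

```text
clock: 5.3
eef_pos: [432.4, -381.4, 24.1]
tcp_rot: [-1.574, -0.002, 0.119]
contact_force: [-1.1, -0.8, -0.2]
opening: 0.999
pose [ 432.4 -381.4   24.1] yaw 6.8 d [-3.   2.4 -9.1] turn [ 0.18 -0.3   0.12] per row mm 9.906307673660693
[ 0.18 -0.3   0.12] [-0.27  0.91  0.28]
```

View pics/tag2.png

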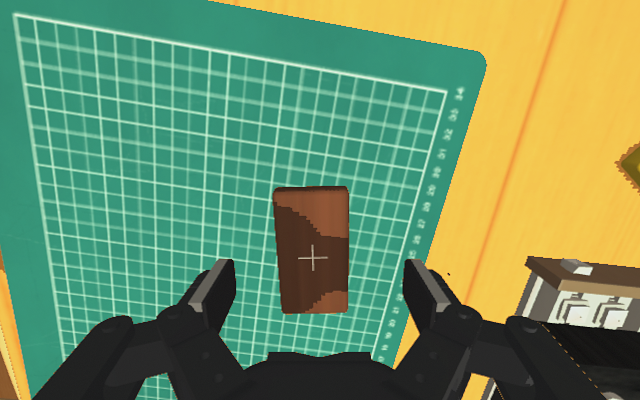

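```bash
python3 -c "
from h import *
T=np.load('pics/tag2.npy')
print(px2w('wrist',312.5,257.5,14,T), px2w('wrist',274,190,14,T)-px2w('wrist',283,312,14,T),px2w('wrist',348,187,14,T)-px2w('wrist',347,312,14,T))
print(px2w('wrist',315,187,14,T),px2w('wrist',315,312,14,T))
"
```

```text
[ 429.11508179 -379.59495742   14.        ] [-10.33737731  73.58785461   0.        ] [-10.66009587  75.18812804   0.        ]
[ 425.97789232 -339.72376872   14.        ] [ 434.52226452 -415.13084211   14.        ]
```

```bash
python3 -m crank '[[0,-0.3,0,-0.15,0.2,0.15,1],[0,-0.4,0,-0.15,0.4,0.1,1],[0,0,0,0,0.35,0,1],[0,0,0,0,0,0,0.4],[0,0,0,0,0,0,0],[0,0,0,0,0,0,-0.4],[0,0,0,0,0,0,-0.6],[0,0,0,0,0,0,-0.6],[0,0,0,0,0,0,-0.6],[0,0,0,0,0,0,-0.6]]' 40; python3 -c "
from h import *
plan(429.4,-379,15,7.5,1)
im,T=grab('wrist','tag3')
"
```

```text
clock: 6.18
eef_pos: [429.6, -379.6, 15.2]
tcp_rot: [-1.576, -0.004, 0.132]
contact_force: [0.7, -0.5, -0.8]
opening: 0.452
pose [ 429.6 -379.6   15.2] yaw 7.59 d [-0.2  0.6 -0.2] turn [0.29 0.09 0.23] per row mm 0.7028973523198835
[0.29 0.09 0.23] [-0.01  0.02  0.07]
```

View pics/tag3.png

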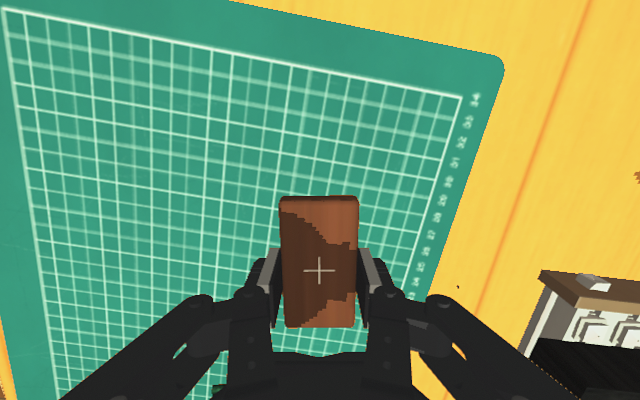

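```bash
python3 -c "
from h import *
T=np.load('pics/tag3.npy')
p=px2w('wrist',319,270,14,T);print(p,np.linalg.inv(T)@[*p,1])
"
python3 -m crank '[[0,0,0,0,-1,0,-0.6],[0,0,0,0,-2,0,-0.6],[0,0,0,0,-2,0,-0.6],[0,0,0,0,-2,0,-0.6],[0,0,0,0,-2,0,-0.6],[0,0,0,0,-1,0,-0.6],[0,0,0,0,0,0,-0.6],[0,0,0,0,0,0,-0.6],[0,0,0,0,0,0,-0.6],[0,0,0,0,0,0,-0.6]]' 40; python3 -c "
from h import *
plan(540,-59,90,-8.6,9)
"
```

```text
[ 430.17690316 -379.82313476   14.        ] [ 0.52879592  1.21524156 -0.25447117  1.        ]
clock: 7.07
eef_pos: [428.0, -378.2, 121.1]
tcp_rot: [-1.574, -0.002, 0.132]
contact_force: [-0.3, -0.0, -0.9]
opening: 0.449
pose [ 428.  -378.2  121.1] yaw 7.59 d [112.  319.2 -31.1] turn [ 0.17 16.19  0.16] per row mm 37.74221980018939
[0.02 1.8  0.02] [1.7  0.34 3.35]
[0.02 1.8  0.02] [1.59 0.34 3.4 ]
[0.02 1.8  0.02] [1.49 0.34 3.45]
[0.02 1.8  0.02] [1.38 0.34 3.5 ]
[0.02 1.8  0.02] [1.27 0.34 3.54]
[0.02 1.8  0.02] [1.16 0.34 3.58]
[0.02 1.8  0.02] [1.04 0.34 3.61]
[0.02 1.8  0.02] [0.93 0.34 3.64]
[0.02 1.8  0.02] [0.82 0.34 3.67]
```

Tag is held almost exactly centred (0.5, -0.3 mm). Going to the jig.

```bash

python3 -m crank '[[0,1.8,0,1.7,0,3.35,-0.6],[0,1.8,0,1.6,0,3.4,-0.6],[0,1.8,0,1.5,0.2,3.45,-0.6],[0,1.8,0,1.4,0.4,3.5,-0.6],[0,1.8,0,1.3,0.4,3.5,-0.6],[0,1.8,0,1.2,0.4,3.5,-0.6],[0,1.8,0,1.0,0.4,3.5,-0.6],[0,1.8,0,0.9,0.4,3.4,-0.6],[0,1.0,0,0.6,0,2.0,-0.6],[0,0,0,0,0,0,-0.6]]' 40; python3 -c "
from h import *
plan(540,-59,80,-8.6,1)
"
```

```text
clock: 7.9
eef_pos: [536.5, -68.6, 86.5]
tcp_rot: [-1.572, 0.01, -0.157]
contact_force: [1.1, -1.2, -0.9]
opening: 0.452
pose [536.5 -68.6  86.5] yaw -8.99 d [ 3.5  9.6 -6.5] turn [ 0.08 -0.39 -0.57] per row mm 12.124163091770312
[ 0.08 -0.39 -0.57] [0.2  0.65 1.01]
```

```bash

python3 -m crank '[[0,-0.2,-0.3,0.1,0.2,0.3,-0.6],[0,-0.1,-0.3,0.1,0.2,0.2,-0.6],[0,0,0,0,0.2,0.1,-0.6],[0,0,0,0,0,0,-0.6],[0,0,0,0,0,0,-0.6],[0,0,0,0,0,0,-0.6],[0,0,0,0,0,0,-0.6],[0,0,0,0,0,0,-0.6],[0,0,0,0,0,0,-0.6],[0,0,0,0,0,0,-0.6]]' 40; python3 -c "
from h import *
plan(540,-59,80,-8.6,1)
im,T=grab('wrist','nest1')
cv2.imwrite('pics/nest1z.png',cv2.resize(im[60:400,200:440],None,fx=1.75,fy=1.75,interpolation=2))
"
```

```text
clock: 8.73
eef_pos: [536.2, -66.4, 77.1]
tcp_rot: [-1.573, 0.004, -0.153]
contact_force: [0.3, -0.8, -0.6]
opening: 0.455
pose [536.2 -66.4  77.1] yaw -8.74 d [3.8 7.4 2.9] turn [ 0.14 -0.14 -0.23] per row mm 8.796595520482088
[ 0.14 -0.14 -0.23] [ 0.26 -0.29  0.79]
```

View pics/nest1z.png

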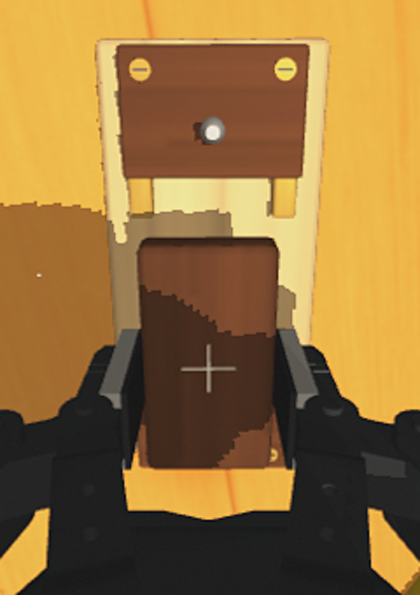

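```bash
python3 - <<'E'
from h import *
from scipy.optimize import least_squares
T=np.load('pics/nest1.npy')
px=lambda x,y:((x+.5)/1.75+200-.5,(y+.5)/1.75+60-.5)
obs=[((118,44),(-32,85,30)),((309,46),(32,85,30)),((304,179),(32,40.5,30)),((122,177),(-32,40.5,30)),((212,131),(0,58,46)),((96,41),(-42,88,16)),((327,41),(42,88,16))]
def w(p,l):
    c,s=np.cos(p[2]),np.sin(p[2]); return (p[0]+c*l[0]-s*l[1],p[1]+s*l[0]+c*l[1],l[2]+p[3])
f=lambda p:np.concatenate([w2px('wrist',w(p,l),T)-np.array(px(*u)) for u,l in obs])
g=lambda p:f([*p,0])
s=least_squares(g,[540,-59,-.15],x_scale=[1,1,.01],loss='soft_l1');print(s.x,np.degrees(s.x[2]));print(g(s.x).reshape(-1,2).round(1))
print([px2w('wrist',*px(208,369),z,T).round(1) for z in (76,)])
E
```

```text
[ 5.38883381e+02 -5.91144779e+01 -1.59931010e-01] -9.16337188957383
[[-1.4  0. ]
 [ 1.3 -0.5]
 [-0.8  0.9]
 [-0.   1.4]
 [ 0.5  1.4]
 [-1.3 -1.9]
 [ 3.3 -1.1]]
[array([536.6, -66.9,  76. ])]
```

```bash

python3 -m crank '[[0,0,0,0.1,0.3,0.3,-0.6],[0,0.1,-0.1,0.1,0.4,0.3,-0.6],[0,0.1,-0.1,0.05,0.4,0.2,-0.6],[0,0,0,0,0.4,0,-0.6],[0,0,0,0,0.4,0,-0.6],[0,0,0,0,0.2,0,-0.6],[0,0,0,0,0,0,-0.6],[0,0,0,0,0,0,-0.6],[0,0,0,0,0,0,-0.6],[0,0,0,0,0,0,-0.6]]' 40; python3 -c "
from h import *
plan(539,-59,29.5,-8.9,1)
im,T=grab('wrist','nest2')
cv2.imwrite('pics/nest2z.png',cv2.resize(im[60:400,200:440],None,fx=1.75,fy=1.75,interpolation=2))
"
```

```text
clock: 9.62
eef_pos: [540.0, -57.6, 53.2]
tcp_rot: [-1.573, 0.001, -0.156]
contact_force: [-0.1, -0.2, -0.6]
opening: 0.453
pose [540.  -57.6  53.2] yaw -8.92 d [ -1.   -1.4 -23.7] turn [ 0.14 -0.02 -0.06] per row mm 23.723372975349832
[ 0.14 -0.02 -0.06] [-0.08  2.37 -0.15]
```

View pics/nest2z.png

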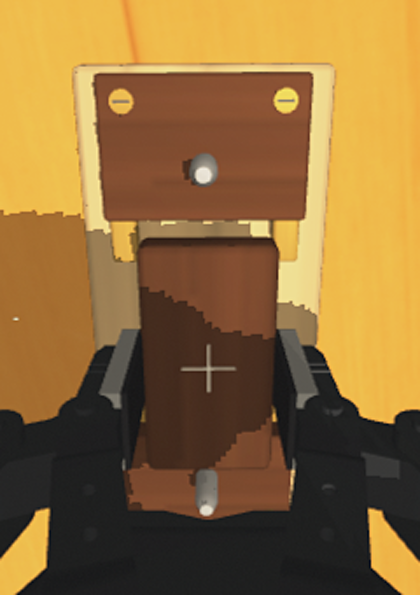

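```bash
python3 - <<'E'
from h import *
T=np.load('pics/nest2.npy')
px=lambda x,y:((x+.5)/1.75+200-.5,(y+.5)/1.75+60-.5)
a=px2w('wrist',*px(203,174),46,T);b=px2w('wrist',*px(206.5,508),46,T)
print(a,b,(a+b)/2,np.linalg.norm(a-b),np.degrees(np.arctan2(-(a-b)[0],(a-b)[1])))
c=px2w('wrist',*px(208.5,369),52,T);print(c)
print([px2w('wrist',*px(*p),30,T).round(1) for p in ((120,101),(286,101))])
for p,z in (((118,200),30),((304,200),30)): pass
E
```

```text
[547.99189155  -1.25108756  46.        ] [ 530.68268534 -115.63948899   46.        ] [539.33728844 -58.44528827  46.        ] 115.690600315365 -8.604694575821407
[540.50809158 -58.0896226   52.        ]
[array([526.8,  21.1,  30. ]), array([574.8,  13.5,  30. ])]
```

```bash

python3 -m crank '[[0,-0.15,0,-0.1,0.1,-0.05,-0.6],[0,-0.15,0,0,0.3,0,-0.6],[0,0,0,0,0.4,0,-0.6],[0,0,0,0,0.4,0,-0.6],[0,0,0,0,0.4,0,-0.6],[0,0,0,0,0.3,0,-0.6],[0,0,0,0,0.2,0,-0.6],[0,0,0,0,0,0,-0.6],[0,0,0,0,0,0,-0.6],[0,0,0,0,0,0,-0.6]]' 40; python3 -c "
from h import *
plan(539,-59,29.5,-8.6,1)
im,T=grab('wrist','nest3')
cv2.imwrite('pics/nest3z.png',cv2.resize(im[60:400,200:440],None,fx=1.75,fy=1.75,interpolation=2))
"
```

```text
clock: 10.5
eef_pos: [538.8, -58.2, 29.9]
tcp_rot: [-1.573, 0.001, -0.15]
contact_force: [-0.3, -0.2, -0.0]
opening: 0.455
pose [538.8 -58.2  29.9] yaw -8.6 d [ 0.2 -0.8 -0.4] turn [ 0.14  0.   -0.06] per row mm 0.9133634681425412
[ 0.14  0.   -0.06] [ 0.03  0.04 -0.08]
```

View pics/nest3z.png

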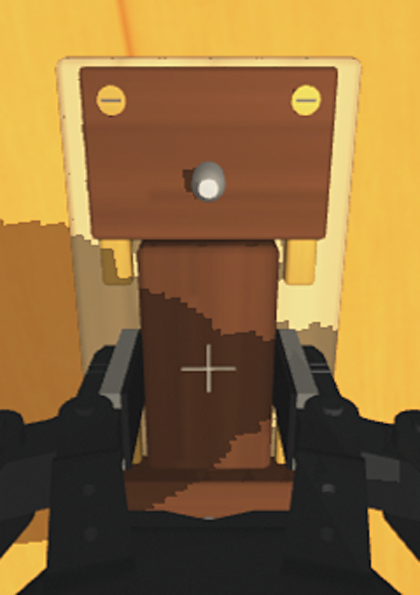

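```bash

python3 -m crank '[[0,0,0,0,0.05,0,-0.6],[0,0,0,0,0,0,0],[0,0,0,0,0,0,0.4],[0,0,0,0,0,0,0.8],[0,0,0,0,0,0,1],[0,0,0,0,0,0,1],[0,0,0,0,-1,0,1],[0,0,0,0,-2,0,1],[0,0,0,0,-2,0,1],[0,0,0,0,-2,0,1]]' 40; python3 -m crank '[[0,0,0,0,-2,0,1],[0,0,0,0,-2,0,1],[0,0,0,0,-2,0,1],[0,0,0,0,-1.5,-1,1],[0,0,0,0,0,-1,1],[0,0,0,0,0,-1,1],[0,0,0,0,0,-0.8,1],[0,0,0,0,0,0,1],[0,0,0,0,0,0,1],[0,0,0,0,0,0,1]]' 40;python3 -c "
from h import *
im,T=grab('wrist','nest4');print(T[:3,3])
cv2.imwrite('pics/nest4z.png',cv2.resize(im[30:330,200:440],None,fx=2,fy=2,interpolation=2))
"
```

```text
clock: 11.38
eef_pos: [536.3, -57.7, 100.1]
tcp_rot: [-1.574, 0.008, -0.15]
contact_force: [-0.5, 0.2, 0.6]
opening: 1.001
clock: 12.22
eef_pos: [531.0, -98.2, 185.6]
tcp_rot: [-1.573, 0.001, -0.151]
contact_force: [-0.3, 0.4, 0.7]
opening: 1.0
[530.96444709 -98.17219869 185.59926754]
```

View pics/nest4z.png

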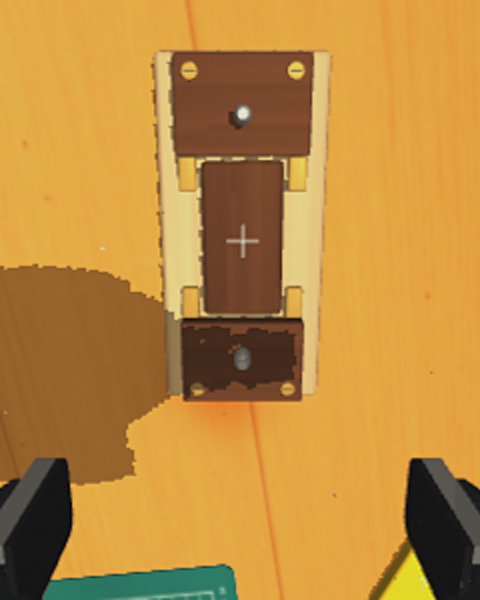

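```bash
python3 -c "
from h import *
plan(435.8,223.8,120,-4.8,9)
"
```

```text
pose [530.8 -98.  185.4] yaw -8.65 d [-95.  321.8 -65.4] turn [ 0.13 -3.85 -0.11] per row mm 37.98468128544972
[ 0.01 -0.43 -0.01] [-1.58  0.72  3.38]
[ 0.01 -0.43 -0.01] [-1.56  0.72  3.39]
[ 0.01 -0.43 -0.01] [-1.53  0.72  3.4 ]
[ 0.01 -0.43 -0.01] [-1.5   0.72  3.41]
[ 0.01 -0.43 -0.01] [-1.48  0.72  3.42]
[ 0.01 -0.43 -0.01] [-1.45  0.72  3.43]
[ 0.01 -0.43 -0.01] [-1.43  0.73  3.44]
[ 0.01 -0.43 -0.01] [-1.4   0.73  3.45]
[ 0.01 -0.43 -0.01] [-1.38  0.73  3.46]
```

```bash
python3 -m crank '[[0,-0.4,0,-1.6,0.5,3.4,1],[0,-0.4,0,-1.6,0.7,3.4,1],[0,-0.4,0,-1.5,0.7,3.4,1],[0,-0.4,0,-1.5,0.7,3.4,1],[0,-0.4,0,-1.5,0.7,3.4,1],[0,-0.4,0,-1.5,0.7,3.4,1],[0,-0.4,0,-1.4,0.7,3.4,1],[0,-0.4,0,-1.4,0.7,3.4,1],[0,-0.4,0,-1.4,0.7,2.8,1],[0,0,0,0,0,0,1]]'; python3 -c "
from h import *
plan(435.8,223.8,80,-4.8,5)
"
```

```text
clock: 13.1
eef_pos: [429.9, 229.0, 117.0]
tcp_rot: [-1.575, 0.004, -0.09]
contact_force: [-0.9, -0.8, 0.3]
opening: 0.998
pose [429.9 229.  117. ] yaw -5.18 d [  5.9  -5.2 -37. ] turn [ 0.22 -0.38 -0.24] per row mm 7.564273965104144
[ 0.04 -0.08 -0.05] [ 0.13  0.74 -0.09]
[ 0.04 -0.08 -0.05] [ 0.13  0.74 -0.09]
[ 0.04 -0.08 -0.05] [ 0.13  0.74 -0.09]
[ 0.04 -0.08 -0.05] [ 0.13  0.74 -0.09]
[ 0.04 -0.08 -0.05] [ 0.13  0.74 -0.09]
```

```bash
python3 -m crank '[[0,-0.1,0,0.3,0.4,-0.6,1],[0.1,-0.1,-0.1,0.3,0.6,-0.6,1],[0.1,-0.1,-0.1,0.2,0.7,-0.3,1],[0,0,0,0.1,0.7,0,1],[0,0,0,0,0.4,0,1],[0,0,0,0,0,0,1],[0,0,0,0,0,0,1],[0,0,0,0,0,0,1],[0,0,0,0,0,0,1],[0,0,0,0,0,0,1]]'; python3 -c "
from h import *
plan(435.8,223.8,80,-4.8,1)
im,T=grab('wrist','plate2')
"
```

```text
clock: 13.93
eef_pos: [438.2, 208.3, 84.4]
tcp_rot: [-1.573, 0.003, -0.087]
contact_force: [0.8, 0.4, -0.4]
opening: 1.002
pose [438.2 208.3  84.4] yaw -5.0 d [-2.4 15.5 -4.4] turn [ 0.14 -0.2  -0.18] per row mm 16.309422371565795
[ 0.14 -0.2  -0.18] [-0.37  0.44  1.53]
```

View pics/plate2.png

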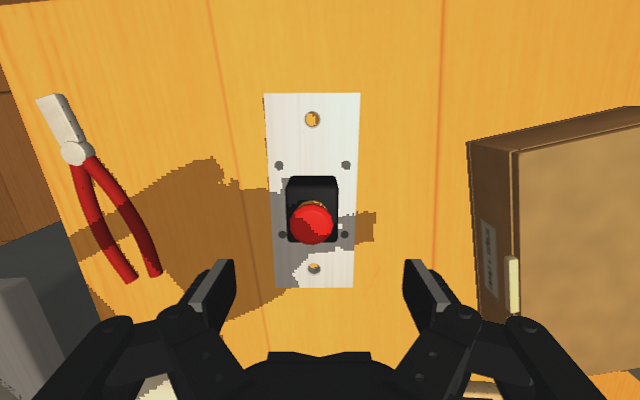

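```bash
python3 - <<'E'
from h import *
T=np.load('pics/plate2.npy');im=cv2.imread('pics/plate2.png')
a1=cv2.resize(im[105:135,297:327],None,fx=13,fy=13,interpolation=0);a2=cv2.resize(im[254:284,299:329],None,fx=13,fy=13,interpolation=0)
cv2.imwrite('pics/holes.png',np.hstack([a1,a2]))
a=px2w('wrist',312,119.5,10,T);b=px2w('wrist',314,268.5,10,T)
print(a,b,(a+b)/2,np.linalg.norm(a-b),np.degrees(np.arctan2(-(a-b)[0],(a-b)[1])))
print(px2w('wrist',311.5,223.5,61,T))
E
```

```text
[440.27755956 281.19515008  10.        ] [430.7761692  165.96502842  10.        ] [435.52686438 223.58008925  10.        ] 115.62118039650504 -4.713705129491713
[435.89345751 225.56588178  61.        ]
```

View pics/holes.png

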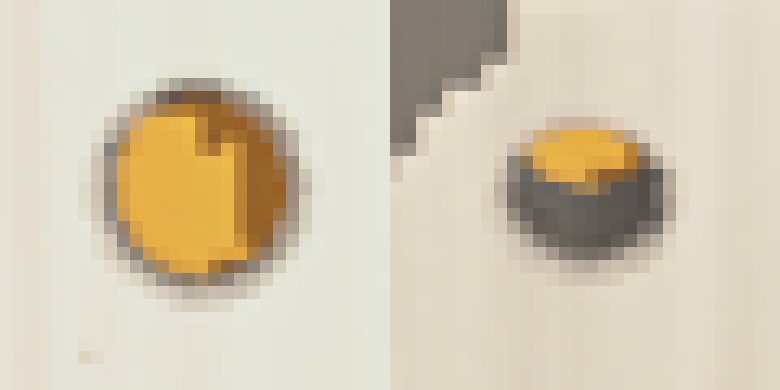

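```bash
python3 -m crank '[[0.1,-0.2,-0.1,-0.2,0,0.6,1],[0,-0.1,-0.1,-0.2,0.3,0.5,1],[0,0,0,0,0.6,0.4,1],[0,0,0,0,0.8,0.1,1],[0,0,0,0,0.8,0,1],[0,0,0,0,0.8,0,1],[0,0,0,0,0.6,0,1],[0,0,0,0,0.4,0,1],[0,0,0,0,0,0,1],[0,0,0,0,0,0,1]]'; python3 -c "
from h import *
plan(435.4,223.8,25,-4.75,1)
"
```

```text
clock: 14.82
eef_pos: [434.6, 227.1, 36.2]
tcp_rot: [-1.571, -0.0, -0.08]
contact_force: [-0.2, 0.5, 0.5]
opening: 1.004
pose [434.6 227.1  36.2] yaw -4.56 d [  0.8  -3.3 -11.2] turn [0.04 0.19 0.01] per row mm 11.714716310518355
[0.04 0.19 0.01] [ 0.1   1.12 -0.33]
```

```bash
python3 -m crank '[[0,0.2,0,0.1,0.3,-0.2,1],[0,0,0,0,0.4,-0.2,1],[0,0,0,0,0.4,0,1],[0,0,0,0,0,0,1],[0,0,0,0,0,0,0.3],[0,0,0,0,0,0,-0.2],[0,0,0,0,0,0,-0.6],[0,0,0,0,0,0,-0.7],[0,0,0,0,0,0,-0.7],[0,0,0,0,0,0,-0.7]]' 70; python3 -c "
from h import *
plan(435.4,223.8,25,-4.75,1)
im,T=grab('wrist','plate3')
"
```

```text
clock: 15.65
eef_pos: [436.0, 222.5, 25.2]
tcp_rot: [-1.571, -0.001, -0.084]
contact_force: [-0.3, -0.2, -3.8]
opening: 0.384
pose [436.  222.5  25.2] yaw -4.83 d [-0.6  1.3 -0.2] turn [-0.   -0.08  0.08] per row mm 1.4708536843190756
[-0.   -0.08  0.08] [-0.07  0.02  0.13]
```

View pics/plate3.png

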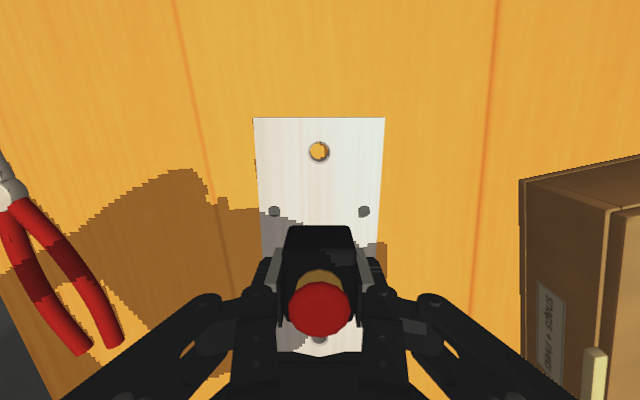

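```bash
python3 - <<'E'
from h import *
T=np.load('pics/plate3.npy');Ti=np.linalg.inv(T)
for u,v in((318.3,151.3),(319.5,340)):
  p=px2w('wrist',u,v,10,T);print(p,(Ti@[*p,1])[:3])
E
python3 -m crank '[[0,0,0,0,-0.5,0,-0.7],[0,0,0,0,-1,0,-0.7],[0,0,0,0,-1.5,0,-0.7],[0,0,0,0,-2,0,-0.7],[0,0,0,0,-2,0,-0.7],[0,0,0,0,-2,0,-0.7],[0,0,0,0,-1,0,-0.7],[0,0,0,0,0,0,-0.7],[0,0,0,0,0,0,-0.7],[0,0,0,0,0,0,-0.7]]' 70; python3 -c "
from h import *
im,T=grab('wrist','plate4')
print(r.sense()['contact_force'])
plan(539.3,-58.5,115,-8.6,10)
"
```

```text
[441.39708271 281.7550019   10.        ] [ 0.34497563 15.2045921  59.512402  ]
[431.94522403 163.94427838  10.        ] [  0.83951212  15.19718387 -58.67583594]
clock: 16.53
eef_pos: [433.5, 221.3, 132.8]
tcp_rot: [-1.573, 0.001, -0.084]
contact_force: [0.4, -0.1, -4.5]
opening: 0.386
[ 0.03141574 -0.85076714 -4.32811916]
pose [433.2 221.2 132.5] yaw -4.81 d [ 106.1 -279.7  -17.5] turn [ 0.13  3.79 -0.11] per row mm 29.96764261978929
[ 0.01  0.38 -0.01] [ 1.29  0.18 -2.7 ]
[ 0.01  0.38 -0.01] [ 1.31  0.18 -2.69]
[ 0.01  0.38 -0.01] [ 1.33  0.18 -2.68]
[ 0.01  0.38 -0.01] [ 1.34  0.18 -2.67]
[ 0.01  0.38 -0.01] [ 1.36  0.18 -2.66]
[ 0.01  0.38 -0.01] [ 1.38  0.18 -2.65]
[ 0.01  0.38 -0.01] [ 1.4   0.18 -2.65]
[ 0.01  0.38 -0.01] [ 1.42  0.18 -2.64]
[ 0.01  0.38 -0.01] [ 1.43  0.18 -2.63]
[ 0.01  0.38 -0.01] [ 1.45  0.18 -2.62]
```

View pics/plate4.png

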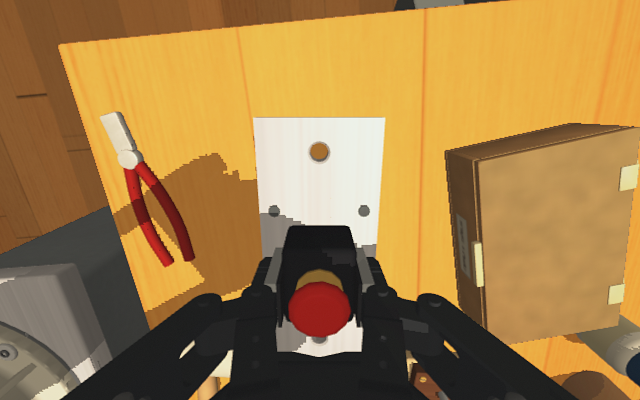

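```bash
python3 -m crank '[[0,0.4,0,1.0,0,-1.8,-0.7],[0,0.4,0,1.4,0.1,-2.8,-0.7],[0,0.4,0,1.4,0.1,-2.8,-0.7],[0,0.4,0,1.4,0.1,-2.8,-0.7],[0,0.4,0,1.4,0.1,-2.8,-0.7],[0,0.4,0,1.4,0.1,-2.7,-0.7],[0,0.4,0,1.4,0.1,-2.7,-0.7],[0,0.4,0,1.4,0.1,-2.7,-0.7],[0,0.4,0,1.4,0.1,-2.7,-0.7],[0,0.2,0,1.0,0.1,-1.8,-0.7]]' 70; python3 -c "
from h import *
plan(538.6,-59.8,90,-8.6,5)
"
```

```text
clock: 17.42
eef_pos: [532.1, -56.9, 113.1]
tcp_rot: [-1.576, 0.018, -0.146]
contact_force: [-0.8, -0.1, -3.4]
opening: 0.387
pose [532.1 -56.9 113.1] yaw -8.34 d [  6.5  -2.9 -23.1] turn [ 0.29  0.26 -1.01] per row mm 4.836147411877031
[ 0.06  0.05 -0.2 ] [ 0.15  0.46 -0.04]
[ 0.06  0.05 -0.2 ] [ 0.14  0.46 -0.04]
[ 0.06  0.05 -0.2 ] [ 0.14  0.46 -0.04]
[ 0.06  0.05 -0.2 ] [ 0.14  0.46 -0.04]
[ 0.06  0.05 -0.2 ] [ 0.14  0.46 -0.04]
```

```bash
python3 -m crank '[[0,0,0,0,0.2,0,-0.7],[0,0,0,0,0.4,0,-0.7],[0,0,0,0,0.4,0,-0.7],[0,0,0,0,0.4,0,-0.7],[0,0,0,0,0.4,0,-0.7],[0,0,0,0,0.2,0,-0.7],[0,0,0,0,0,0,-0.7],[0,0,0,0,0,0,-0.7],[0,0,0,0,0,0,-0.7],[0,0,0,0,0,0,-0.7]]' 70; python3 -c "
from h import *
plan(538.6,-59.8,90,-8.6,1)
"
```

```text
clock: 18.25
eef_pos: [528.5, -56.5, 86.3]
tcp_rot: [-1.576, 0.026, -0.146]
contact_force: [-0.3, -0.3, -4.8]
opening: 0.384
pose [528.5 -56.5  86.3] yaw -8.35 d [10.1 -3.3  3.7] turn [ 0.31  0.26 -1.51] per row mm 11.303014886357603
[ 0.31  0.26 -1.51] [ 1.04 -0.4  -0.19]
```

```bash
python3 -m crank '[[0.1,0.1,-0.4,0.3,-0.1,-0.1,-0.7],[0.1,0.1,-0.4,0.4,-0.1,-0.1,-0.7],[0.1,0.1,-0.4,0.3,-0.1,0,-0.7],[0,0,-0.3,0.1,0,0,-0.7],[0,0,0,0,0,0,-0.7],[0,0,0,0,0,0,-0.7],[0,0,0,0,0,0,-0.7],[0,0,0,0,0,0,-0.7],[0,0,0,0,0,0,-0.7],[0,0,0,0,0,0,-0.7]]' 70; python3 -c "
from h import *
plan(538.6,-59.8,85,-8.6,1)
im,T=grab('wrist','pl5')
"
```

```text
clock: 19.08
eef_pos: [541.1, -60.7, 90.5]
tcp_rot: [-1.57, -0.005, -0.152]
contact_force: [-0.4, 1.1, -4.6]
opening: 0.387
pose [541.1 -60.7  90.5] yaw -8.69 d [-2.5  0.9 -5.5] turn [-0.02 -0.09  0.29] per row mm 6.142083299912217
[-0.02 -0.09  0.29] [-0.26  0.55  0.05]
```

View pics/pl5.png

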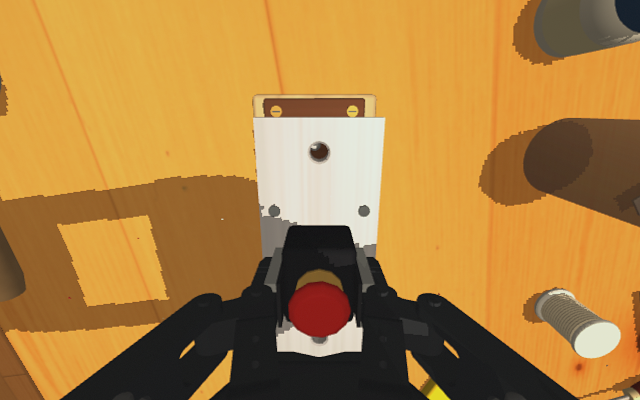

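```bash
python3 -m crank '[[0,-0.1,0.2,-0.1,0.2,0.05,-0.7],[0,0,0.1,-0.1,0.3,0,-0.7],[0,0,0,-0.05,0.4,0,-0.7],[0,0,0,0,0.4,0,-0.7],[0,0,0,0,0.2,0,-0.7],[0,0,0,0,0,0,-0.7],[0,0,0,0,0,0,-0.7],[0,0,0,0,0,0,-0.7],[0,0,0,0,0,0,-0.7],[0,0,0,0,0,0,-0.7]]' 70; python3 -c "
from h import *
plan(538.6,-59.8,74,-8.6,1)
im,T=grab('wrist','pl6')
a1=cv2.resize(im[136:168,303:335],None,fx=12,fy=12,interpolation=0);a2=cv2.resize(im[326:358,303:335],None,fx=12,fy=12,interpolation=0)
cv2.imwrite('pics/pl6z.png',np.hstack([a1,a2]))
"
```

```text
clock: 19.97
eef_pos: [538.0, -59.6, 73.2]
tcp_rot: [-1.57, 0.002, -0.15]
contact_force: [-1.1, 0.7, -3.9]
opening: 0.384
pose [538.  -59.6  73.2] yaw -8.57 d [ 0.6 -0.2  0.8] turn [-0.02  0.03 -0.12] per row mm 0.997978295762193
[-0.02  0.03 -0.12] [ 0.06 -0.08 -0.01]
```

View pics/pl6z.png

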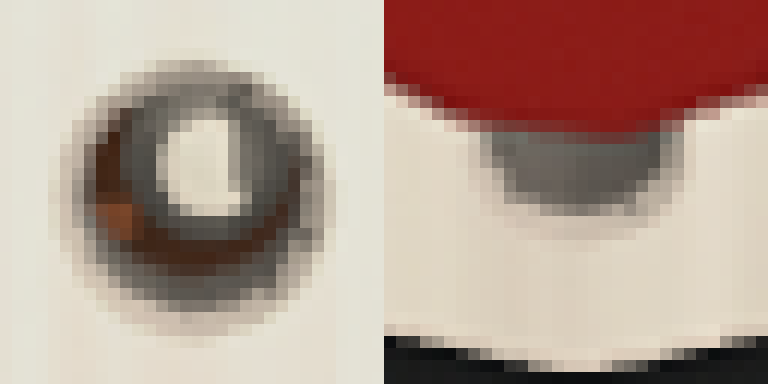

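```bash
python3 - <<'E'
from h import *
T=np.load('pics/pl6.npy');Ti=np.linalg.inv(T)
z=T[2,3]
for n,u,v,zz in(('hole',318.6,151.9,z-15.2),('pin',319.6,149.1,46),('holeB',302.5+16.2-.0,352-0,z-15.2)):
  p=px2w('wrist',u,v,zz,T);print(n,p,(Ti@[*p,1])[:3])
for l in [(548.0,-1.25,46),(530.7,-115.6,46)]: print((Ti@[*l,1])[:3])
E
```

```text
hole [547.3109918   -1.05847685  58.02657862] [ 0.50773141 15.2195077  59.25251862]
pin [547.79984058  -1.2876079   46.        ] [ 1.05029214 27.24492957 59.09464459]
holeB [ 528.14328442 -127.02629105   58.02657862] [  0.32995725  15.175729   -68.16513204]
[ 1.24260967 27.24455267 59.16166678]
[  1.18001493  27.20461125 -56.48956316]
```

```bash
python3 -m crank '[[0,0,-0.1,0.05,0,0,-0.7],[0,0,0,0,0,0,-0.7],[0,0,0,0,0.1,0,-0.7],[0,0,0,0,0.15,0,-0.7],[0,0,0,0,0.15,0,-0.7],[0,0,0,0,0.1,0,-0.7],[0,0,0,0,0,0,-0.7],[0,0,0,0,0,0,-0.7],[0,0,0,0,0,0,-0.7],[0,0,0,0,0,0,-0.7]]' 70; python3 -c "
from h import *
plan(538.6,-59.8,55,-8.6,1)
im,T=grab('wrist','pl7')
a1=cv2.resize(im[136:168,303:335],None,fx=12,fy=12,interpolation=0);a2=cv2.resize(im[326:358,303:335],None,fx=12,fy=12,interpolation=0)
cv2.imwrite('pics/pl7z.png',np.hstack([a1,a2]))
"
```

```text
clock: 20.85
eef_pos: [538.9, -59.7, 68.0]
tcp_rot: [-1.57, -0.001, -0.15]
contact_force: [-0.2, -0.6, -3.4]
opening: 0.387
pose [538.9 -59.7  68. ] yaw -8.57 d [ -0.3  -0.1 -13. ] turn [-0.02  0.03  0.04] per row mm 13.041126294394706
[-0.02  0.03  0.04] [-0.02  1.3  -0.01]
```

View pics/pl7z.png

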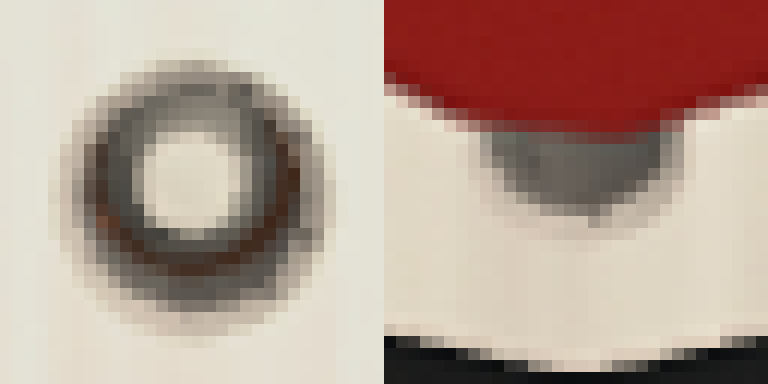

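```bash
python3 -m crank '[[0,0,0,0,0.1,0,-0.7],[0,0,0,0,0.15,0,-0.7],[0,0,0,0,0.15,0,-0.7],[0,0,0,0,0.15,0,-0.7],[0,0,0,0,0.15,0,-0.7],[0,0,0,0,0.1,0,-0.7],[0,0,0,0,0,0,-0.7],[0,0,0,0,0,0,-0.7],[0,0,0,0,0,0,-0.7],[0,0,0,0,0,0,-0.7]]' 70; python3 -c "
from h import *
plan(538.6,-59.8,55,-8.6,1)
im,T=grab('wrist','pl8')
print(r.sense()['wrist_torque'])
a1=cv2.resize(im[136:168,303:335],None,fx=12,fy=12,interpolation=0);a2=cv2.resize(im[326:358,303:335],None,fx=12,fy=12,interpolation=0)
cv2.imwrite('pics/pl8z.png',np.hstack([a1,a2]))
"
```

```text
clock: 21.73
eef_pos: [538.8, -59.7, 59.0]
tcp_rot: [-1.57, -0.0, -0.15]
contact_force: [0.1, 0.6, -3.8]
opening: 0.388
pose [538.8 -59.7  59. ] yaw -8.57 d [-0.2 -0.1 -4. ] turn [-0.02  0.03  0.03] per row mm 4.052254688192028
[-0.02  0.03  0.03] [-0.02  0.4  -0.01]
[ 0.00541138 -0.01341523  0.03882611]
```

View pics/pl8z.png

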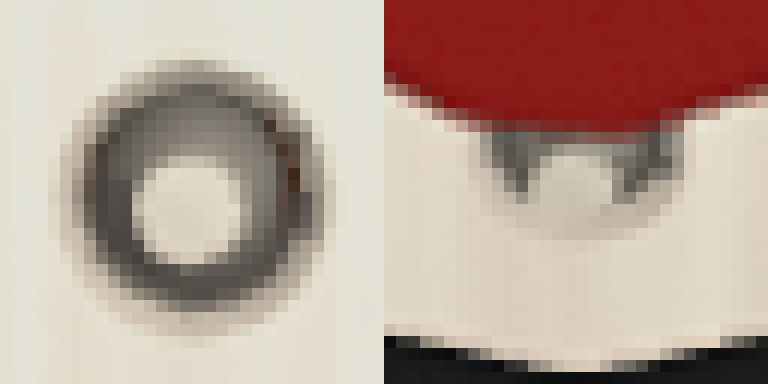

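Both pins are in their holes, no force. Lower the last 4 mm.

```bash
python3 -m crank '[[0,0,0,0,0.1,0,-0.7],[0,0,0,0,0.1,0,-0.7],[0,0,0,0,0.1,0,-0.7],[0,0,0,0,0.05,0,-0.7],[0,0,0,0,0.05,0,-0.7],[0,0,0,0,0.05,0,-0.7],[0,0,0,0,0,0,-0.7],[0,0,0,0,0,0,-0.7],[0,0,0,0,0,0,-0.7],[0,0,0,0,0,0,-0.7]]' 70; python3 -c "
from h import *
plan(538.6,-59.8,55,-8.6,1)
print(r.sense()['contact_force'],r.sense()['wrist_torque'])
"
```

```text
clock: 22.62
eef_pos: [539.2, -59.7, 55.3]
tcp_rot: [-1.57, -0.001, -0.15]
contact_force: [0.0, 0.6, -4.4]
opening: 0.385
pose [539.2 -59.7  55.3] yaw -8.57 d [-0.6 -0.1 -0.3] turn [-0.02  0.03  0.08] per row mm 0.6959906343922644
[-0.02  0.03  0.08] [-0.06  0.03 -0.01]
[ 0.03342435  0.58413313 -4.38594134] [-0.01493339  0.02853799  0.01442989]
```

```bash
python3 -m crank '[[0,0,0,0,0.05,0,-0.7],[0,0,0,0,0.05,0,-0.7],[0,0,0,0,0.05,0,-0.7],[0,0,0,0,0,0,-0.7],[0,0,0,0,0,0,-0.7],[0,0,0,0,0,0,-0.7],[0,0,0,0,0,0,-0.7],[0,0,0,0,0,0,-0.7],[0,0,0,0,0,0,-0.7],[0,0,0,0,0,0,-0.7]]' 70; python3 -c "
from h import *
plan(538.6,-59.8,55,-8.6,1)
print(r.sense()['contact_force'],r.sense()['wrist_torque'])
"
```

```text
clock: 23.45
eef_pos: [539.4, -59.8, 55.2]
tcp_rot: [-1.57, -0.001, -0.15]
contact_force: [-1.7, 0.0, -0.8]
opening: 0.388
pose [539.4 -59.8  55.2] yaw -8.57 d [-0.8 -0.  -0.2] turn [-0.02  0.03  0.08] per row mm 0.808771027119486
[-0.02  0.03  0.08] [-0.08  0.02 -0.02]
[-1.65586293  0.01034004 -0.84314278] [ 0.02569828  0.1161021  -0.01934454]
```

```bash
python3 -m crank '[[0,0,0,0,0,0,-0.4],[0,0,0,0,0,0,0],[0,0,0,0,0,0,0.5],[0,0,0,0,0,0,1],[0,0,0,0,0,0,1],[0,0,0,0,0,0,1],[0,0,0,0,-0.5,0,1],[0,0,0,0,-1.5,0,1],[0,0,0,0,-2,0,1],[0,0,0,0,-2,0,1]]'; python3 -m crank '[[0,0,0,0,-2,0,1],[0,0,0,0,-1,0,0],[0,0,0,0,0,-1,-1],[0,0,0,0,0,-1,-1],[0,0,0,0,0,-0.5,-1],[0,0,0,0,0,0,-1],[0,0,0,0,0,0,-1],[0,0,0,0,0,0,-1],[0,0,0,0,0,0,-1],[0,0,0,0,0,0,-1]]' 70; python3 -c "
from h import *
plan(538.6,-59.8,55,-8.6,1)
im,T=grab('wrist','c1')
im,_=grab('side','c1s')
cv2.imwrite('pics/c1sz.png',cv2.resize(im[150:240,270:380],None,fx=6,fy=6,interpolation=2))
"
```

```text
clock: 24.28
eef_pos: [537.7, -59.6, 114.6]
tcp_rot: [-1.571, 0.004, -0.15]
contact_force: [1.2, 0.7, 0.5]
opening: 1.0
clock: 25.12
eef_pos: [533.3, -87.8, 146.3]
tcp_rot: [-1.571, 0.003, -0.151]
contact_force: [0.0, 0.3, 0.2]
opening: -0.004
pose [533.3 -87.8 146.3] yaw -8.65 d [  5.3  28.  -91.3] turn [-0.02 -0.05 -0.18] per row mm 95.70195614095007
[-0.02 -0.05 -0.18] [0.14 9.13 2.85]
```

View pics/c1.png

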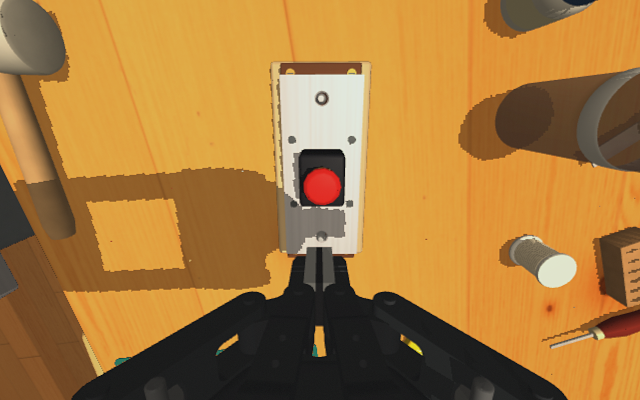

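View pics/c1sz.png

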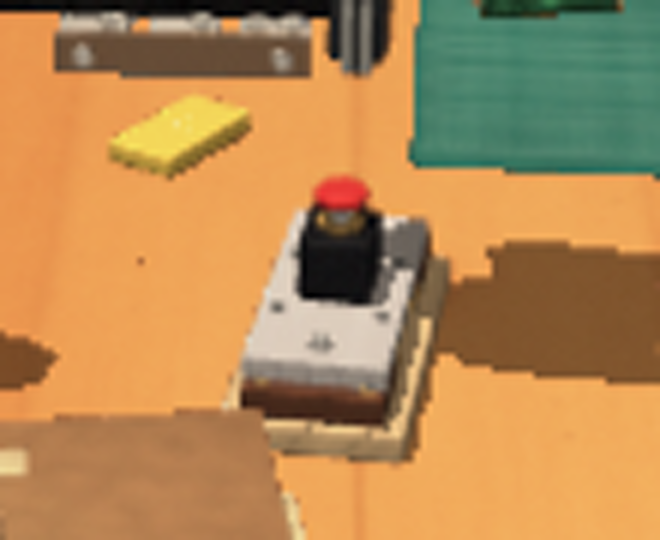

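```bash
python3 -c "
from h import *
T=np.load('pics/c1.npy')
print(px2w('wrist',322.2,187,91,T))
plan(539.4,-58.6,110,-8.6,5)
"
```

```text
[540.47624602 -58.15171212  91.        ]
pose [533.3 -87.7 146.5] yaw -8.63 d [  6.1  29.1 -36.5] turn [-0.02 -0.03 -0.17] per row mm 9.414151192406848
[-0.   -0.01 -0.03] [0.03 0.73 0.59]
[-0.   -0.01 -0.03] [0.03 0.73 0.59]
[-0.   -0.01 -0.03] [0.03 0.73 0.59]
[-0.   -0.01 -0.03] [0.03 0.73 0.59]
[-0.   -0.01 -0.03] [0.03 0.73 0.59]
```

```bash
python3 -m crank '[[0,0,0,0,0.3,0.5,-1],[0,0,0,0.1,0.5,0.7,-1],[0,0,0,0.1,0.5,0.7,-1],[0,0,-0.1,0,0.5,0.7,-1],[0,0,-0.1,0,0.5,0.4,-1],[0,0,0,0,0.5,0,-1],[0,0,0,0,0.4,0,-1],[0,0,0,0,0,0,-1],[0,0,0,0,0,0,-1],[0,0,0,0,0,0,-1]]'; python3 -c "
from h import *
plan(539.8,-58.4,104,-8.6,1)
"
```

```text
clock: 26.05
eef_pos: [540.1, -53.4, 109.9]
tcp_rot: [-1.57, 0.001, -0.148]
contact_force: [-0.7, -0.2, -0.5]
opening: 0.0
pose [540.1 -53.4 109.9] yaw -8.49 d [-0.3 -5.  -5.9] turn [-0.02  0.11 -0.04] per row mm 7.727256519679887
[-0.02  0.11 -0.04] [ 0.05  0.59 -0.5 ]
```

```bash
python3 -m crank '[[0,0,0,0,0,-0.3,-1],[0,0,0,0,0,-0.15,-1],[0,0,0,0,0.1,0,-1],[0,0,0,0,0.1,0,-1],[0,0,0,0,0.1,0,-1],[0,0,0,0,0.1,0,-1],[0,0,0,0,0.1,0,-1],[0,0,0,0,0,0,-1],[0,0,0,0,0,0,-1],[0,0,0,0,0,0,-1]]'; python3 -c "
from h import *
plan(539.8,-58.4,104,-8.6,1)
im,T=grab('side','pr1')
cv2.imwrite('pics/pr1z.png',cv2.resize(im[130:240,270:400],None,fx=5,fy=5,interpolation=2))
"
```

```text
clock: 26.88
eef_pos: [540.0, -59.5, 105.5]
tcp_rot: [-1.57, -0.001, -0.15]
contact_force: [-0.3, -1.2, -0.2]
opening: 0.001
pose [540.  -59.5 105.5] yaw -8.59 d [-0.2  1.1 -1.5] turn [-0.02  0.01  0.08] per row mm 1.8577964654676429
[-0.02  0.01  0.08] [-0.03  0.15  0.11]
```

View pics/pr1z.png

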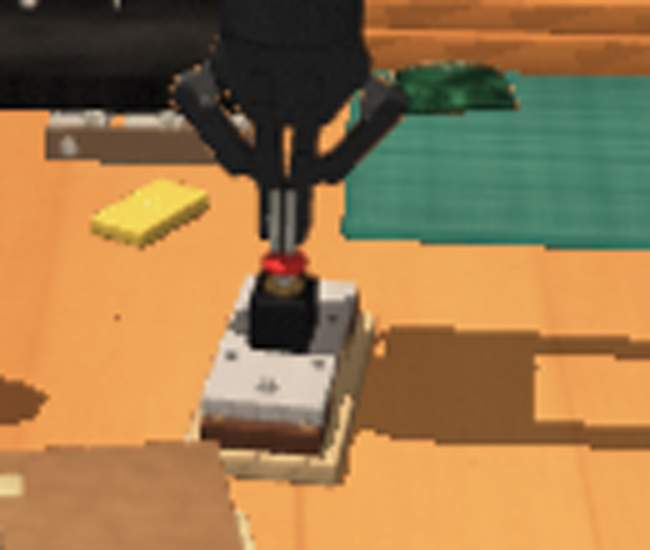

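```bash
python3 -m crank '[[0,0,0,0,0.15,0.1,-1],[0,0,0,0,0.2,0,-1],[0,0,0,0,0.2,0,-1],[0,0,0,0,0.2,0,-1],[0,0,0,0,0.2,0,-1],[0,0,0,0,0.1,0,-1],[0,0,0,0,0,0,-1],[0,0,0,0,0,0,-1],[0,0,0,0,0,0,-1],[0,0,0,0,0,0,-1]]'; python3 -c "
from h import *
print(r.sense()['contact_force'],r.sense()['eef_pos'])
"
```

```text
clock: 27.77
eef_pos: [540.5, -58.5, 96.0]
tcp_rot: [-1.571, -0.002, -0.149]
contact_force: [-1.5, -0.7, 6.2]
opening: 0.002
[-1.50039634 -0.70469473  6.15650176] [540.5173916  -58.45859428  95.99499696]
```

```bash
python3 -m crank '[[0,0,0,0,0.1,0,-1],[0,0,0,0,0.1,0,-1],[0,0,0,0,0.1,0,-1],[0,0,0,0,0.1,0,-1],[0,0,0,0,0.1,0,-1],[0,0,0,0,0.1,0,-1],[0,0,0,0,0.1,0,-1],[0,0,0,0,0.1,0,-1],[0,0,0,0,0.1,0,-1],[0,0,0,0,0.1,0,-1]]'; python3 -c "
from h import *
print(r.sense()['contact_force'],r.sense()['eef_pos'])
"
```

```text
clock: 28.6
eef_pos: [540.6, -58.5, 92.6]
tcp_rot: [-1.571, -0.002, -0.149]
contact_force: [-4.6, 0.8, 16.7]
opening: -0.004
[-4.62829665  0.77515626 16.67402471] [540.58359138 -58.48085973  92.59757011]
```

```bash
python3 -m crank '[[0,0,0,0,0.15,0,-1],[0,0,0,0,0.15,0,-1],[0,0,0,0,0.15,0,-1],[0,0,0,0,0.15,0,-1],[0,0,0,0,0.15,0,-1],[0,0,0,0,0.15,0,-1],[0,0,0,0,0.15,0,-1],[0,0,0,0,0.15,0,-1],[0,0,0,0,0.15,0,-1],[0,0,0,0,0.15,0,-1]]'; python3 -c "
from h import *
print(r.sense()['contact_force'],r.sense()['eef_pos'])
im,T=grab('side','pr2')
cv2.imwrite('pics/pr2z.png',cv2.resize(im[130:240,270:400],None,fx=5,fy=5,interpolation=2))
"
```

```text
clock: 29.43
eef_pos: [540.6, -58.5, 92.5]
tcp_rot: [-1.571, -0.003, -0.149]
contact_force: [-7.6, 0.4, 22.8]
opening: 0.001
[-7.64218336  0.43588358 22.78173858] [540.56643342 -58.48303218  92.46533672]
```

View pics/pr2z.png

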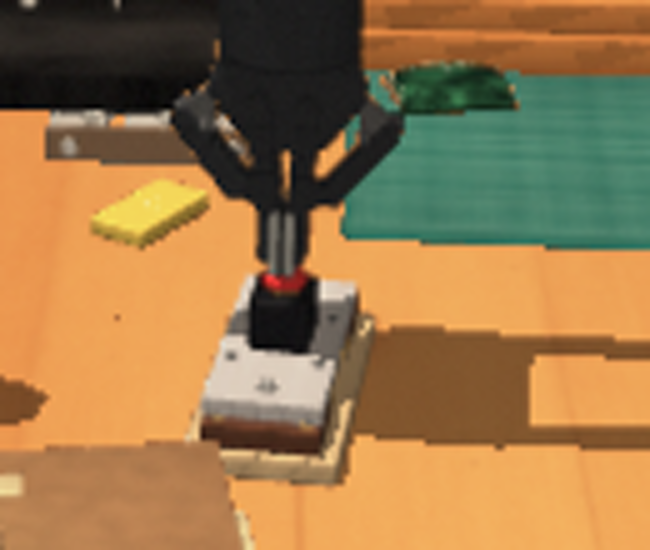

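Hard stop: z no longer changes while the force rises to 23 N, and the head is on the collar. Retract.

```bash
python3 -m crank '[[0,0,0,0,-0.3,0,-1],[0,0,0,0,-0.5,0,-1],[0,0,0,0,-1,0,-1],[0,0,0,0,-1,0,-1],[0,0,0,0,-2,0,-1],[0,0,0,0,-2,0,-1],[0,0,0,0,-2,0,-1],[0,0,0,0,-1,-1,-1],[0,0,0,0,0,-1,-1],[0,0,0,0,0,-1,-1]]'; python3 -m crank '[[0,0,0,0,0,0,-1],[0,0,0,0,0,0,-1],[0,0,0,0,0,0,-1],[0,0,0,0,0,0,-1],[0,0,0,0,0,0,-1],[0,0,0,0,0,0,-1],[0,0,0,0,0,0,-1],[0,0,0,0,0,0,-1],[0,0,0,0,0,0,-1],[0,0,0,0,0,0,-1]]'; python3 -c "
from h import *
im,T=grab('wrist','e1')
im,_=grab('side','e1s')
cv2.imwrite('pics/e1sz.png',cv2.resize(im[130:240,220:380],None,fx=5,fy=5,interpolation=2))
"
```

```text
clock: 30.32
eef_pos: [535.5, -88.8, 197.9]
tcp_rot: [-1.571, -0.004, -0.147]
contact_force: [-0.0, -0.3, -1.0]
opening: 0.001
clock: 31.15
eef_pos: [532.3, -91.0, 192.6]
tcp_rot: [-1.571, 0.004, -0.149]
contact_force: [0.2, -0.4, -0.3]
opening: -0.0
```

View pics/e1.png

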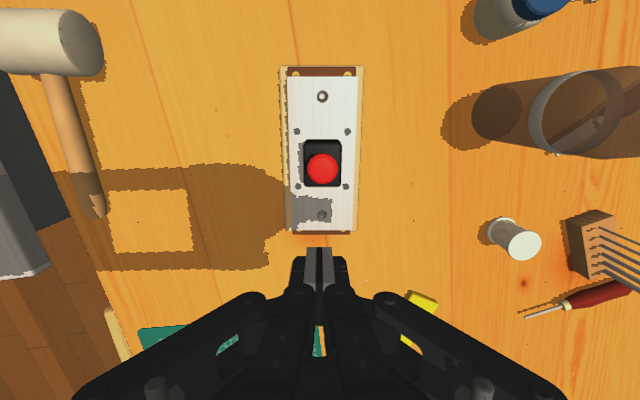

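View pics/e1sz.png

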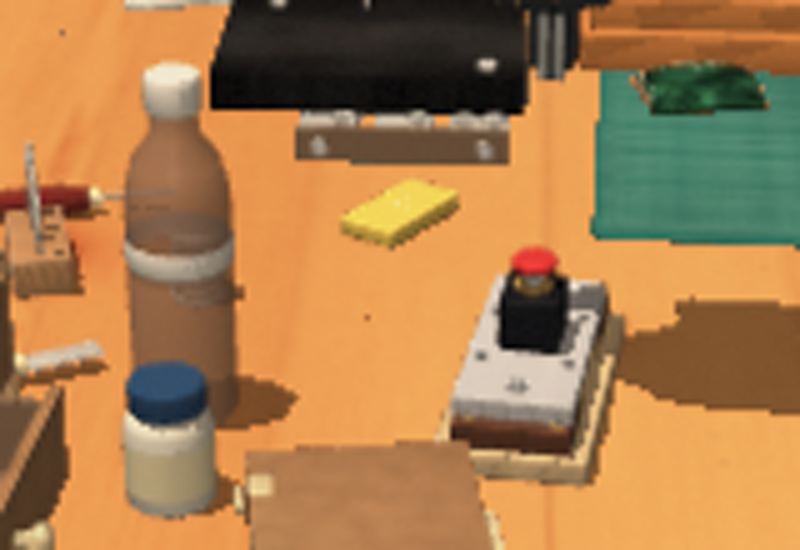

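The plunger is back up with its collar showing. The plate sits flush on both pins, the bystanders stand as before, and the robot is clear of everything.

```bash
python3 -c "
from rig import order
print(order.sign_off())"
```

```text
the job is handed in; nothing more can be done
None
```

The job is done and handed in at about 31 s on the robot's clock, against the 72 s limit.

- **Tag:** I laid the walnut tag flat in the nest. The overhead picture taken after release showed it between the four corner stops.
- **Guide plate:** I lowered it over both dowel pins with no jamming. It seated with the tool at z = 55.2 mm, where about 55 was expected. I then let go, and the side picture showed it flush on the rails.
- **Plunger:** I pressed it with the closed fingers until the tool stopped moving at z = 92.5 mm. The force there rose from 17 to 23 N, well above the 9 N the spring needs, so it was on its stop. After I lifted off it sprang back up.
- **Last pictures:** The jig is closed, the plunger is up, and the bottle, glue pot and spool stand upright, with no change that I could see by eye. The robot is clear, with its tool at about 190 mm.

I could not see the mark on the wood, because the closed plate covers the tag. That it was made rests on the plunger reaching its stop. No check failed. Early on, one wrist-camera reading put the pins 111 mm apart instead of 116 mm. A closer view gave 115.7 mm, and I used that one.

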